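Tip specimen pots into a tote and roll it into the analyser bay

TASK

Tip the three yellow-capped specimen pots out of the steel tray into the blue tote while the tote is still outside the analyser's loading bay, and set the empty tray back down flat on the bench. Then push the tote along the rollers, without lifting it off them, until it is fully home against the stop at the back of the bay with all three pots inside. Leave the foam box, the jar, the amber bottle and the glove carton where they stand.

Things in the scene. Friction and masses are not known exactly. Their poses are not given: they have to be found in the camera images.
- track: Fixed roller track, analyser bay at its -y end. Origin: on the bench, on the centre line; rollers in a row along y (-300 to +236 mm), tops 35 mm above the bench: 18 passive steel rollers, 24 mm diameter, 31.5 mm apart, each turning on its own axle along x. Side rails: inner faces x = +-65 mm, outer +-73, tops 50 mm above the bench.
- track_tail (a point): Middle of the track's open +y end, where its rails end, at roller-top height (35 mm above the bench), 260 mm from the track's origin.
- bay_hood (a point): Middle of the front edge of the bay's clear hood, on its underside, 160 mm above the bench. The hood (5 mm thick) reaches from here to the stop, 78 mm farther along the track's -y. White cheeks 160 mm high (inner faces +-65 mm, outer +-75) start 40 mm before the hood. Behind the stop stands the analyser, 240 mm wide, 250 long, 170 high.
- bay_stop (a point): Point on the face of the bay's back stop, on the centre line, at roller-top height (35 mm above the bench). Tote pushed home: its leading wall touches this face, i.e. its centre is 71 mm from here towards the track's +y.
- tote: Blue open tote on the rollers between the rails, 122 mm across the track (its x), 142 mm along it (its y), 90 mm high, walls and floor 4 mm; empty, about 0.35 kg. Origin: centre of its underside, so its rim is 125 mm above the bench. Its y points away from the bay. 4 mm of play to each rail. Rolls freely (push under 6 N); let go at 0.1 m/s it coasts some 20 to 50 mm.
- tray: Loose steel tipping tray, 170 mm long (its x), 100 mm wide, floor 4 mm. Origin: centre of its underside. Walls 4 mm thick, 30 mm high, on the sides and back; the +x end is an open mouth. Empty 0.25 kg. The pan is slippery: pots start to slide when the mouth is tipped down 0.24 to 0.35 rad and all leave by 0.6 rad. An orange grip plate stands across the back.
- tray_grip (a point): Point in the tray's orange grip plate, on its mid-plane: 72 mm behind the tray's origin, 70 mm above the tray's underside, 16 mm below the plate's top. The upright plate is 12 mm thick along the tray's x and 60 mm wide along its y: pinch it across the 12 mm.
- tray_mouth (a point): Middle of the front edge of the tray's floor (top side), 85 mm ahead of the tray's origin and 4 mm above the underside.
- pot0_mid (a point): Middle of a closed specimen pot: white cylinder 38 mm diameter with a yellow cap 40 mm diameter, 55 mm high over all, about 45 g; it starts upright in the tray (this point 27.5 mm above the tray's floor). Its z runs along the pot from foot to cap.
- pot1_mid (a point): Middle of a closed specimen pot: white cylinder 38 mm diameter with a yellow cap 40 mm diameter, 55 mm high over all, about 45 g; it starts upright in the tray (this point 27.5 mm above the tray's floor). Its z runs along the pot from foot to cap.
- pot2_mid (a point): Middle of a closed specimen pot: white cylinder 38 mm diameter with a yellow cap 40 mm diameter, 55 mm high over all, about 45 g; it starts upright in the tray (this point 27.5 mm above the tray's floor). Its z runs along the pot from foot to cap.
- foam_box: Bystander: white open foam box, 100 mm (its x) by 140 mm (its y), 100 mm high, loose. Origin: centre of its underside. Tray and foam box stand on either side of the jar; which is on the left varies.
- jar: Bystander: clear jar with a blue cap, 72 mm diameter, 115 mm high, loose, standing on the bench on the robot's side of the track. Origin: centre of its underside.
- reagent: Bystander: amber bottle with a black cap, 64 mm diameter, 170 mm high, loose, beyond the open (+y) end of the track. Origin: centre of its underside.
- gloves: Bystander: white and green glove carton, 120 mm (its x) by 230 mm (its y), 70 mm high, loose, on the far side of the track. Origin: centre of its underside.
Not all that is in view belongs to the job. Leave any red look-alike of the part that bears pot0_mid alone.

How it is judged:
On the way, in this order (a step that is already met when the one before it is completed fails the run):
1. all three pots are in the tote while the tote is still outside the bay (x of pot0_mid in the frame of tote between -0.059 and 0.059 m and y of pot0_mid in the frame of tote between -0.069 and 0.069 m and z of pot0_mid in the frame of tote between 0.005 and 0.088 m and x of pot1_mid in the frame of tote between -0.059 and 0.059 m and y of pot1_mid in the frame of tote between -0.069 and 0.069 m and z of pot1_mid in the frame of tote between 0.005 and 0.088 m and x of pot2_mid in the frame of tote between -0.059 and 0.059 m and y of pot2_mid in the frame of tote between -0.069 and 0.069 m and z of pot2_mid in the frame of tote between 0.005 and 0.088 m and y of tote in the frame of track above -0.129 m), for 0.2 s.
2. the tote is home against the bay's stop, on the rollers, with the three pots inside (x of pot0_mid in the frame of tote between -0.059 and 0.059 m and y of pot0_mid in the frame of tote between -0.069 and 0.069 m and z of pot0_mid in the frame of tote between 0.005 and 0.088 m and x of pot1_mid in the frame of tote between -0.059 and 0.059 m and y of pot1_mid in the frame of tote between -0.069 and 0.069 m and z of pot1_mid in the frame of tote between 0.005 and 0.088 m and x of pot2_mid in the frame of tote between -0.059 and 0.059 m and y of pot2_mid in the frame of tote between -0.069 and 0.069 m and z of pot2_mid in the frame of tote between 0.005 and 0.088 m and y of tote in the frame of track below -0.237 m and z of tote in the frame of track between 0.028 and 0.042 m), for 0.2 s.
At the end, for the whole second after the job is handed in: All three pots inside the tote (middles within its walls, below the rim); tote level on the rollers, leading wall within 10 mm of the bay's stop, at rest; empty tray flat on the bench (within 8 mm and 0.06 rad), at rest (all of step 2 and linear speed of each of tote, tray below 0.02 m/s and angle between each of tote, tray's own z axis and vertical below 0.06 rad and height (world z) of tray below 0.008 m); the robot touches nothing.
It fails at once if the tote is lifted more than 25 mm off the rollers (z of tote in the frame of track above 0.06 m).
It fails at once if the white foam box is moved more than 25 mm or tipped (distance of foam_box from where it was at the start of the episode above 0.025 m or angle between foam_box's own z axis and vertical above 0.3 rad).
It fails at once if the clear jar is moved more than 25 mm or tipped (distance of jar from where it was at the start of the episode above 0.025 m or angle between jar's own z axis and vertical above 0.3 rad).
It fails at once if the amber bottle is moved more than 25 mm or tipped (distance of reagent from where it was at the start of the episode above 0.025 m or angle between reagent's own z axis and vertical above 0.3 rad).
It fails at once if the glove carton is moved more than 25 mm or tipped (distance of gloves from where it was at the start of the episode above 0.025 m or angle between gloves's own z axis and vertical above 0.3 rad).
It also fails if it takes over 67 s, if anything falls off the work surface, if the arm or the gripper's body presses on something with over 40 N, if the wrist force passes 120 N, or if a joint passes its speed limit or range.

ROBOT

A 7-joint arm with a two-finger parallel gripper is mounted at the origin on the work surface. World frame = base frame: x ahead of the robot, y to its left, z up, the work surface at z = 0. Lengths are in m, angles in rad, forces in N, time in s.
With the tool pointing down it reaches from about 0.425 to 0.975 m from the base axis. Payload 16.7 kg.
Tool frame: the origin (TCP) lies at the very end of the fingers, on their centre line; the grasp point (between the pads) lies robot.tcp_to_grasp behind it (robot.tcp_to_grasp is the distance from the TCP to the grasp point, in m); z points along the fingers, y is the line along which they close (so a half turn about z gives the same grasp; the last joint's range is limited). The gripper opens to 85 mm and grips with 20 to 120 N. Pads are 22 mm wide; open, the fingers measure 114 mm over their backs; the gripper's body (76 mm by 85 mm) begins 54 mm behind the grasp point. The pads swing forward as they close: fully open they stand 13 mm farther back than shut.
Start: joints at [1.179, 0.426, 0.074, 1.606, -0.034, 1.111, -0.067], TCP at [0.162, -0.655, 0.231] pointing down, gripper open.
Joint ranges: [-2.85, 2.85], [-0.5, 2.14], [-1.23, 1.37], [0.21, 2.46], [-1.02, 4.16], [0.16, 2.05], [-2.73, 2.73]. Speed limits (rad/s): [1.89, 1.89, 2.39, 2.39, 3.01, 3.01, 3.01].

INTERFACE

Orientations are given as a rotation vector (axis times angle).
In Python, from plant import robot gives the robot as it stands.
- The arm moves only by the shell command python3 -m crank 'ROWS' [FORCE]. ROWS is JSON, a list of rows, each a list of 5 numbers: the opening, from -1 (shut) to 1 (fully open), then the shift along the tool's x, y, z in m, then the turn about the tool's z in degrees. In form: [[fingers, x, y, z, turn], ...]. A call has 1 to 8 rows; each row is the pose to reach, as a shift and turn from the pose commanded when the call began, along the tool's axes at that moment; what a row does not reach only later rows make up. A row lasts 1/10 s, in which the tool goes at most 50 mm and 8.59 degrees, less where a joint would pass 70% of its speed; a pose out of reach is approached as far as the arm can. A call with a gripper value outside its range is refused whole. The fingers move at their own pace and stop on an object; FORCE is the grip in N (left out, the last holds). Time passes only in rows, so rows that repeat a pose let the fingers close. It gives the time, the measured TCP pose, the force, the opening and the grip force at its end, in the units of the state.
- robot.sense(): the state, without advancing time (a new reading comes with each control period).
- robot.camera(name): name is "side" or "top" or "wrist"; returns a dict with "pixels" (480x640x3 uint8, red, green, blue), "z_map" (480x640 float32, m along the optical axis (not along the pixel's ray), 0 where there is no reading), "fx", "fy", "cx", "cy" (pixels), "dist_coeffs" ([k1, k2, p1, p2, k3] as OpenCV has them; the pictures are not rectified), "view" (4x4, takes a point from world to camera coordinates). Camera axes: x right, y up, looking along -z (the intrinsics and any distortion apply to the point x, -y, -z); pixel columns grow to the right and rows downward; lengths in m; the calibration is good to about 2 mm. A picture is of the moment at which its call begins.
- robot.hand_in(): hands the job in; it is judged then, once.
The state is a dict: "t": time; "joint_positions": joint angles; "joint_velocities": joint speeds; "joint_efforts": joint torques, N m; "eef_pos": TCP position; "tool_rot": TCP orientation; "wrist_force": force on the tool from outside, world axes, zero at the start; "moment": the same for the moment, N m; "opening": finger opening in m; "finger_force": force on a finger pad.
Only numpy, scipy, OpenCV 4.12 (cv2) and the standard library are available. Lean on these libraries where they do the work, as an engineer would, in place of code of your own. Each camera call takes 0.05 s, during which the arm holds its last target. There are 200 camera calls.

## Working session

There is one attempt and no reset: what is moved stays moved. The work goes in short steps, Python scripts to look and compute and a shell command to move; the robot and the scene stay as the last step left them, time stands still between calls to the robot, and variables do not carry over. Pictures are saved under pics/ and viewed, at most 13 in all, crops included, and the job is handed in when it is done.

```bash
ls; mkdir -p pics
cat > h.py <<'E'
import numpy as np, cv2
from plant import robot
def grab(n,save=None):
    c=robot.camera(n)
    if save: cv2.imwrite('pics/'+save,cv2.cvtColor(c['pixels'],cv2.COLOR_RGB2BGR))
    return c
def world(c,uv=None):
    "world points; uv None -> whole z_map cloud (480,640,3)"
    K=np.array([[c['fx'],0,c['cx']],[0,c['fy'],c['cy']],[0,0,1]])
    if uv is None:
        v,u=np.mgrid[0:480,0:640]; uv=np.stack([u,v],-1).reshape(-1,2); full=True
    else: uv=np.array(uv,float).reshape(-1,2); full=False
    n=cv2.undistortPoints(uv.astype(np.float64)[:,None],K,np.array(c['dist_coeffs'],float))[:,0]
    T=np.linalg.inv(np.array(c['view']))
    ii=np.round(uv).astype(int)
    d=c['z_map'][ii[:,1],ii[:,0]]
    p=np.c_[n[:,0]*d,-n[:,1]*d,-d]
    w=p@T[:3,:3].T+T[:3,3]
    w[d==0]=np.nan
    return w.reshape(480,640,3) if full else w
def ray(c,uv,z):
    K=np.array([[c['fx'],0,c['cx']],[0,c['fy'],c['cy']],[0,0,1]])
    n=cv2.undistortPoints(np.array(uv,float).reshape(-1,1,2),K,np.array(c['dist_coeffs'],float))[:,0]
    T=np.linalg.inv(np.array(c['view']))
    d=np.c_[n[:,0],-n[:,1],-np.ones(len(n))]@T[:3,:3].T
    o=T[:3,3]; return o+d*((z-o[2])/d[:,2])[:,None]
E
python3 - <<'E'
from h import *
for n in('top','side'):
    c=grab(n,n+'0.png'); T=np.linalg.inv(np.array(c['view'])); print(n,T[:3,3],-T[:3,2],c['fx'],c['dist_coeffs'])
s=robot.sense(); print(s, robot.tcp_to_grasp)
E
```

```text
pics
top [0.35595511 0.02020399 1.49975628] [ 0.12221596  0.00242387 -0.99250057] 540.708349868701 [-0.07555321  0.          0.          0.          0.        ]
side [-0.20340891  0.70007122  0.8093481 ] [ 0.60814599 -0.53878104 -0.58298667] 499.61070576781407 [0.00111111 0.         0.         0.         0.        ]
{'t': 0.1, 'joint_positions': array([ 1.17849468,  0.42663818,  0.07388304,  1.60655134, -0.03412772,
        1.11075907, -0.06708842]), 'joint_velocities': array([-9.03139371e-05, -2.24948475e-03,  2.21889190e-04, -2.11420813e-03,
       -1.51244072e-03, -1.61428411e-03,  9.96918467e-04]), 'joint_efforts': array([ 8.07993812e-03, -9.51538825e+01,  3.77188638e+00, -4.64413726e+01,
        1.98137434e-02,  6.36715209e-03,  3.30127341e-05]), 'eef_pos': array([ 0.16216456, -0.65486238,  0.23069869]), 'tool_rot': array([-3.11741131e+00, -3.80231696e-01,  3.05088347e-04]), 'wrist_force': array([-0.1518971 , -0.30870486,  0.46821575]), 'moment': array([ 0.00328499, -0.00647497, -0.01940326]), 'finger_force': 0.0, 'opening': 0.0851725775664097} 0.0187
```

View pics/top0.png

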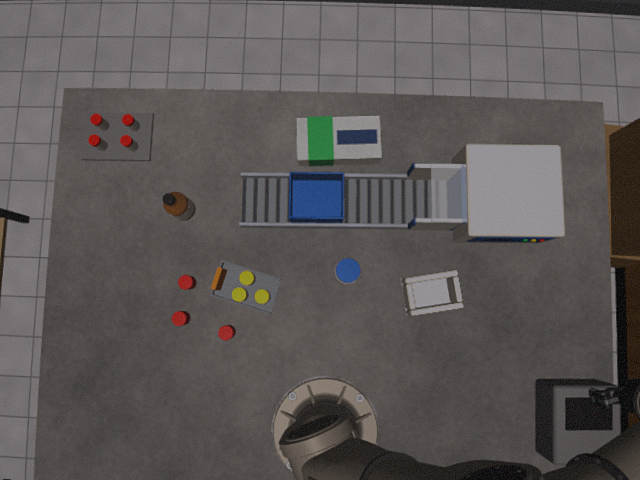

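View pics/side0.png

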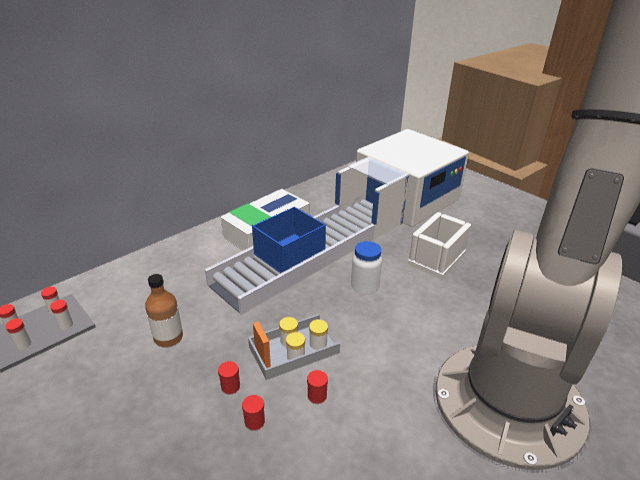

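The top view shows the tote at (316,197), the tray at (245,287) with its orange plate at (217,278) and its mouth pointing right (-y). The jar is at (348,271), the foam box at (432,293) and the bottle at (178,206). The side view agrees. Next I'll measure each one.

```bash
cat > meas.py <<'E'
from h import *
def masks(c):
    h=cv2.cvtColor(c['pixels'],cv2.COLOR_RGB2HSV); H,S,V=h[...,0].astype(int),h[...,1],h[...,2]
    return dict(orange=(H>6)&(H<18)&(S>170)&(V>120), yellow=(H>22)&(H<35)&(S>140)&(V>90),
      blue=(H>100)&(H<125)&(S>150)&(V>50), amber=(H>3)&(H<20)&(S>100)&(V>40)&(V<=140), red=((H<4)|(H>175))&(S>170), green=(H>50)&(H<75)&(S>150))
def blobs(m,amin=40):
    n,l,s,ce=cv2.connectedComponentsWithStats(m.astype(np.uint8))
    return [(l==i) for i in range(1,n) if s[i,4]>=amin]
E
python3 - <<'E'
from meas import *
np.set_printoptions(precision=4,suppress=True)
for n in('top','side'):
    c=grab(n); W=world(c)
    for k,m in masks(c).items():
        for b in blobs(m,60 if n=='top' else 100):
            p=W[b]; p=p[~np.isnan(p[:,0])]
            if len(p)<20: continue
            zt=np.percentile(p[:,2],95); t=p[p[:,2]>zt-0.012]
            v,u=np.nonzero(b)
            print(n,k,b.sum(),'px',int(u.mean()),int(v.mean()),'ztop %.3f'%zt,'top mean',t.mean(0),'min',np.percentile(p,2,axis=0),'max',np.percentile(p,98,axis=0), 'rect', cv2.minAreaRect((t[:,:2]*1000).astype(np.float32)))
    if n=='top':
        # other features by cloud
        for nm,(u0,u1,v0,v1) in dict(tray=(205,285,255,318),foam=(395,470,262,322),analyser=(462,570,140,245),hood=(405,470,158,230),gloves=(290,390,110,170),track=(235,420,168,232)).items():
            p=W[v0:v1,u0:u1].reshape(-1,3); p=p[~np.isnan(p[:,0])]; p=p[p[:,2]>0.012]
            print(nm,'lo',np.percentile(p,1,axis=0),'hi',np.percentile(p,99,axis=0),'rect',cv2.minAreaRect((p[:,:2]*1000).astype(np.float32)))
            t=p[p[:,2]>np.percentile(p[:,2],97)-.01]; print('    top rect',cv2.minAreaRect((t[:,:2]*1000).astype(np.float32)),t[:,2].mean())
E
```

```text
top orange 91 px 215 277 ztop 0.090 top mean [0.3998 0.2955 0.0861] min [0.373  0.2856 0.0803] max [0.4256 0.3049 0.0909] rect ((399.3449401855469, 295.9642639160156), (11.285090446472168, 55.769351959228516), 74.33556365966797)
top yellow 164 px 246 277 ztop 0.064 top mean [0.4035 0.22   0.0591] min [0.3865 0.202  0.0531] max [0.4207 0.237  0.0654] rect ((403.38330078125, 220.2265167236328), (36.12167739868164, 35.69159698486328), 67.14447021484375)
top yellow 164 px 238 294 ztop 0.064 top mean [0.3589 0.2385 0.0588] min [0.3415 0.2216 0.0512] max [0.3752 0.2558 0.0662] rect ((358.055419921875, 238.8520050048828), (34.40157699584961, 36.182682037353516), 1.2091031074523926)
top yellow 164 px 261 296 ztop 0.063 top mean [0.3558 0.1774 0.0586] min [0.3398 0.1603 0.0474] max [0.3717 0.1949 0.0652] rect ((355.9637451171875, 177.68792724609375), (36.34196090698242, 35.652809143066406), 46.56413650512695)
top blue 2228 px 316 197 ztop 0.125 top mean [0.6151 0.0501 0.1236] min [ 0.5591 -0.029   0.0322] max [0.6769 0.107  0.1271] rect ((619.066162109375, 39.37136459350586), (124.34523010253
[... 8054 characters left out ...]
 4.505773067474365)
side red 527 px 228 376 ztop 0.058 top mean [0.3839 0.3895 0.0548] min [0.3675 0.3724 0.0089] max [0.4022 0.4059 0.0582] rect ((385.811279296875, 388.46282958984375), (38.44498062133789, 39.14680480957031), 5.808088779449463)
side red 536 px 316 386 ztop 0.058 top mean [0.2536 0.2752 0.0547] min [0.2368 0.257  0.008 ] max [0.2709 0.292  0.058 ] rect ((255.72462463378906, 273.0083312988281), (37.277381896972656, 39.44241714477539), 35.2375602722168)
side red 605 px 253 411 ztop 0.058 top mean [0.287  0.4013 0.0551] min [0.2704 0.3841 0.0076] max [0.3052 0.4181 0.0579] rect ((289.5883483886719, 399.5115966796875), (37.71133041381836, 39.545921325683594), 55.238067626953125)
```

```bash
cat > go.py <<'E'
import sys
from h import *
from scipy.spatial.transform import Rotation as R
# usage: go.py x y z yawdeg(tool y heading): shift in tool axes + turn
def go(x,y,z,yaw=None):
    s=robot.sense(); r=R.from_rotvec(s['tool_rot']).as_matrix()
    d=r.T@(np.array([x,y,z])-s['eef_pos']); h=np.degrees(np.arctan2(r[1,1],r[0,1]))
    t=0 if yaw is None else -((yaw-h+180)%360-180)
    print('t %.2f'%s['t'],'tcp',s['eef_pos'].round(4),'yaw %.1f'%h,'tilt %.3f'%np.arccos(-r[2,2]),'open %.4f'%s['opening'],'F',s['wrist_force'].round(1),'-> shift',d.round(4),'turn %.1f'%t)
if __name__=='__main__': go(*map(float,sys.argv[1:]))
E
python3 go.py 0.58 -0.21 0.30 -45
```

```text
t 0.20 tcp [ 0.1622 -0.655   0.2309] yaw -76.1 tilt 0.001 open 0.0851 F [-0.1 -0.6  1.1] -> shift [ 0.5125 -0.3315 -0.0689] turn -31.1
```

```bash
python3 -m crank '[[1,0.02,-0.01,-0.04,0],[1,0.512,-0.331,-0.07,-31],[1,0.512,-0.331,-0.07,-31],[1,0.512,-0.331,-0.07,-31],[1,0.512,-0.331,-0.07,-31],[1,0.512,-0.331,-0.07,-31],[1,0.512,-0.331,-0.07,-31],[1,0.512,-0.331,-0.07,-31]]'; python3 go.py 0.58 -0.15 0.30 -45
```

```text
t: 1.0
eef_pos: [0.4184, -0.3833, 0.2894]
tool_rot: [2.903, 1.199, -0.0]
wrist_force: [0.7, -0.4, -0.1]
opening: 0.0855
finger_force: 0.0
t 1.00 tcp [ 0.4184 -0.3833  0.2894] yaw -45.1 tilt 0.000 open 0.0855 F [ 0.7 -0.4 -0.1] -> shift [ 0.2791 -0.0512 -0.0106] turn -0.1
```

```bash
python3 go.py 0.40 0.2965 0.25 -15.3
```

```text
t 1.00 tcp [ 0.4184 -0.3833  0.2894] yaw -45.1 tilt 0.000 open 0.0855 F [ 0.7 -0.4 -0.1] -> shift [ 0.4667 -0.4946  0.0393] turn -29.8
```

```bash
python3 -m crank '[[1,0.28,-0.05,-0.01,0],[1,0.28,-0.05,-0.01,0],[1,0.28,-0.05,-0.01,0],[1,0.28,-0.05,-0.01,0],[1,0.28,-0.05,-0.01,0],[1,0.28,-0.05,-0.01,0],[1,0.28,-0.05,-0.01,0],[1,0.28,-0.05,-0.01,0]]'; python3 go.py 0.40 0.2965 0.20 -15.3
```

```text
t: 1.8
eef_pos: [0.5807, -0.1512, 0.2989]
tool_rot: [-2.902, -1.202, 0.001]
wrist_force: [-0.4, 0.0, -0.3]
opening: 0.0855
finger_force: 0.0
t 1.80 tcp [ 0.5807 -0.1512  0.2989] yaw -45.0 tilt 0.001 open 0.0855 F [-0.4  0.  -0.3] -> shift [ 0.1888 -0.4443  0.099 ] turn -29.7
```

```bash
python3 -m crank '[[1,0.189,-0.444,0.03,-30],[1,0.189,-0.444,0.03,-30],[1,0.189,-0.444,0.03,-30],[1,0.189,-0.444,0.03,-30],[1,0.189,-0.444,0.03,-30],[1,0.189,-0.444,0.03,-30],[1,0.189,-0.444,0.03,-30],[1,0.189,-0.444,0.03,-30]]';  python3 go.py 0.399 0.2965 0.20 -15.3
```

```text
t: 2.6
eef_pos: [0.4314, 0.2187, 0.2745]
tool_rot: [2.496, 1.906, 0.001]
wrist_force: [0.3, 0.7, -0.8]
opening: 0.0856
finger_force: 0.0
t 2.60 tcp [0.4314 0.2187 0.2745] yaw -15.3 tilt 0.001 open 0.0856 F [ 0.3  0.7 -0.8] -> shift [ 0.0666 -0.0518  0.0744] turn 0.0
```

```bash
python3 -m crank '[[1,0.067,-0.052,0.0,0],[1,0.067,-0.052,0.05,0],[1,0.067,-0.052,0.1,0],[1,0.067,-0.052,0.13,0],[1,0.067,-0.052,0.13,0],[1,0.067,-0.052,0.13,0]]';  python3 go.py 0.399 0.2965 0.05 -15.3
python3 - <<'E'
from meas import *
c=grab('wrist','wrist1.png'); W=world(c); m=masks(c)['orange']
p=W[m]; p=p[~np.isnan(p[:,0])]; t=p[p[:,2]>.078]; print(len(p),cv2.minAreaRect((t[:,:2]*1000).astype(np.float32)),t.mean(0))
E
```

```text
t: 3.2
eef_pos: [0.3996, 0.2963, 0.1451]
tool_rot: [-2.495, -1.909, 0.001]
wrist_force: [0.2, 0.5, 1.2]
opening: 0.0854
finger_force: 0.0
t 3.20 tcp [0.3996 0.2963 0.1451] yaw -15.2 tilt 0.001 open 0.0854 F [0.2 0.5 1.2] -> shift [ 0.0001 -0.0006  0.0951] turn 0.1
0 ((0.0, 0.0), (0.0, 0.0), 0.0) [nan nan nan]<stdin>:3: RuntimeWarning: Mean of empty slice.
  ret = um.true_divide(
```

View pics/wrist1.png

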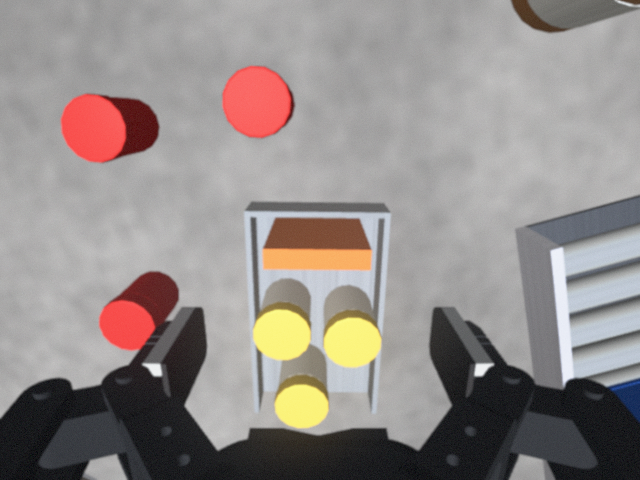

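The plate at (317,258) sits centred between the fingers (x≈155 and 485), with no pot near the pads. I'll descend and pinch across its 60 mm width: the tool can't tilt, so the tray will have to pivot in the pads to tip.

```bash
python3 -m crank '[[1,0,0,0.04,0],[1,0,0,0.07,0],[1,0,0,0.098,0],[1,0,0,0.098,0],[0.2,0,0,0.098,0],[0.2,0,0,0.098,0],[0.2,0,0,0.098,0],[0.2,0,0,0.098,0]]' 120;  python3 -m crank '[[0.2,0,0,0,0],[0.2,0,0,0,0],[0.2,0,0,0,0],[0.2,0,0,0,0]]' 120; python3 go.py 0.399 0.2965 0.05 -15.3
```

```text
t: 4.05
eef_pos: [0.4006, 0.2977, 0.0493]
tool_rot: [2.494, 1.909, 0.006]
wrist_force: [-4.2, -5.3, 25.4]
opening: 0.0583
finger_force: 123.7
t: 4.45
eef_pos: [0.4007, 0.2978, 0.0493]
tool_rot: [2.494, 1.909, 0.006]
wrist_force: [-4.0, -5.3, 24.2]
opening: 0.0583
finger_force: 123.7
t 4.45 tcp [0.4007 0.2978 0.0493] yaw -15.1 tilt 0.004 open 0.0583 F [-4.  -5.3 24.2] -> shift [-0.0017 -0.0013 -0.0007] turn 0.2
```

```bash
python3 -m crank '[[0,0,0,-0.004,0],[0,0,0,-0.008,0],[0,0,0,-0.012,0],[0,0,0,-0.015,0],[0,0,0,-0.015,0]]' 120
cat > tray.py <<'E'
from meas import *
def floor():
    for n in('top','side'):
        c=grab(n); W=world(c)
        for k in('yellow','orange'):
            for b in blobs(masks(c)[k],40):
                p=W[b]; p=p[~np.isnan(p[:,0])]
                print(n,k,len(p),'mean',p.mean(0).round(4),'z95 %.4f'%np.percentile(p[:,2],95))
floor()
E
python3 tray.py
```

```text
t: 4.95
eef_pos: [0.3995, 0.2971, 0.0619]
tool_rot: [2.494, 1.91, 0.001]
wrist_force: [-0.2, 0.3, -4.6]
opening: 0.058
finger_force: 128.6
top yellow 52 mean [0.4092 0.1999 0.1767] z95 0.5768
side yellow 96 mean [0.4026 0.2206 0.0714] z95 0.0736
side yellow 89 mean [0.3566 0.1795 0.0711] z95 0.0732
side yellow 100 mean [0.3572 0.2395 0.0717] z95 0.0736
side orange 50 mean [0.3706 0.306  0.044 ] z95 0.0588
```

The caps rose evenly by 12 mm, so the tray is held level. Lifting.

```bash
python3 -m crank '[[0,0,0,-0.01,0],[0,0,0,-0.025,0],[0,0,0,-0.045,0],[0,0,0,-0.07,0],[0,0,0,-0.095,0],[0,0,0,-0.12,0],[0,0,0,-0.14,0],[0,0,0,-0.15,0]]' 120; python3 -m crank '[[0,0,0,-0.008,-1],[0,0,0,-0.008,-3],[0,0,0,-0.008,-6],[0,0,0,-0.008,-10],[0,0,0,-0.008,-14],[0,0,0,-0.008,-18],[0,0,0,-0.008,-22],[0,0,0,-0.008,-26]]' 120; python3 -m crank '[[0,0,0,0,-4],[0,0,0,0,-8],[0,0,0,0,-12],[0,0,0,0,-16],[0,0,0,0,-20],[0,0,0,0,-23],[0,0,0,0,-25],[0,0,0,0,-25]]' 120;python3 tray.py; python3 go.py 0.4525 0.094 0.22 70
```

```text
t: 5.85
eef_pos: [0.3995, 0.2976, 0.2141]
tool_rot: [2.493, 1.911, 0.004]
wrist_force: [-0.1, -0.0, -3.6]
opening: 0.0581
finger_force: 129.1
t: 6.65
eef_pos: [0.3988, 0.2968, 0.219]
tool_rot: [-1.995, -2.426, 0.002]
wrist_force: [-0.2, 0.5, -3.1]
opening: 0.0581
finger_force: 129.0
t: 7.45
eef_pos: [0.3988, 0.2967, 0.219]
tool_rot: [-1.426, -2.798, 0.001]
wrist_force: [-0.5, -0.5, -4.1]
opening: 0.0581
finger_force: 129.0
top yellow 210 mean [0.4605 0.2504 0.2273] z95 0.2326
top yellow 208 mean [0.463  0.1863 0.2275] z95 0.2320
top yellow 208 mean [0.4183 0.2272 0.228 ] z95 0.2333
side orange 667 mean [0.3973 0.3018 0.2297] z95 0.2555
t 7.55 tcp [0.399  0.2968 0.2191] yaw 35.9 tilt 0.001 open 0.0577 F [ 0.5  0.9 -3.7] -> shift [-0.1957 -0.0754 -0.0009] turn -34.1
```

```bash
python3 -m crank '[[0,-0.005,-0.002,0,-1],[0,-0.015,-0.006,0,-3],[0,-0.032,-0.012,0,-6],[0,-0.05,-0.019,0,-9],[0,-0.068,-0.026,0,-12],[0,-0.086,-0.033,0,-15],[0,-0.104,-0.04,0,-18],[0,-0.118,-0.045,0,-21]]' 120;  python3 go.py 0.4525 0.094 0.22 70
```

```text
t: 8.35
eef_pos: [0.4321, 0.1734, 0.2193]
tool_rot: [-0.892, -3.012, 0.001]
wrist_force: [-0.7, -0.5, -4.1]
opening: 0.058
finger_force: 129.0
t 8.35 tcp [0.4321 0.1734 0.2193] yaw 57.0 tilt 0.001 open 0.0580 F [-0.7 -0.5 -4.1] -> shift [-0.0604 -0.0554 -0.0006] turn -13.0
```

```bash
python3 -m crank '[[0,-0.01,-0.009,0,-2],[0,-0.022,-0.02,0,-5],[0,-0.035,-0.032,0,-8],[0,-0.046,-0.042,0,-10],[0,-0.054,-0.05,0,-12],[0,-0.059,-0.054,0,-13],[0,-0.06,-0.055,0,-13],[0,-0.06,-0.055,0,-13]]' 120;  python3 go.py 0.4525 0.094 0.22 70
python3 - <<'E'
from meas import *
c=grab('top','top2.png'); W=world(c)
for b in blobs(masks(c)['yellow'],100):
    p=W[b]; print(np.nanmean(p,0).round(4))
m=masks(c)['blue']
for b in blobs(m,100):
    p=W[b]; p=p[p[:,2]>.11]
    if len(p): print('blue',p.min(0).round(3),p.max(0).round(3))
E
```

```text
t: 9.15
eef_pos: [0.452, 0.0959, 0.2193]
tool_rot: [-0.549, -3.093, 0.0]
wrist_force: [0.1, -0.0, -4.3]
opening: 0.0579
finger_force: 129.0
t 9.15 tcp [0.452  0.0959 0.2193] yaw 69.9 tilt 0.000 open 0.0579 F [ 0.1 -0.  -4.3] -> shift [-0.0011 -0.0017 -0.0007] turn -0.1
[0.5664 0.0405 0.2271]
blue [ 0.559 -0.031  0.112] [0.68  0.11  0.173]
blue [ 0.4   -0.076  0.11 ] [ 0.456 -0.019  0.122]
```

View pics/top2.png

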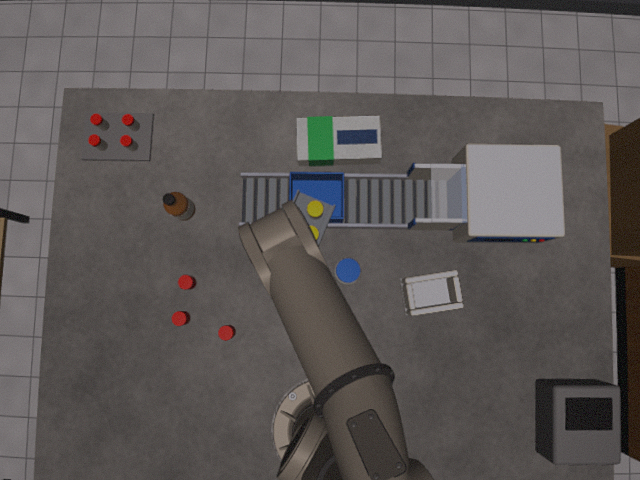

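The tray's mouth is over the tote at about (318,205), clear of the jar at (348,271). Now I'll lower it close to the rim.

```bash
python3 -m crank '[[0,-0.001,-0.001,0.006,0],[0,-0.001,-0.001,0.015,0],[0,-0.001,-0.001,0.024,0],[0,-0.001,-0.001,0.032,0],[0,-0.001,-0.001,0.038,0],[0,-0.001,-0.001,0.041,0],[0,-0.001,-0.001,0.042,0],[0,-0.001,-0.001,0.042,0]]' 120;  python3 -m crank '[[0,0,0,0.001,0],[0,0,0,0.001,0]]' 60; python3 -m crank '[[0,0,0,0,0],[0,0,0,0,0]]' 20
python3 - <<'E'
from meas import *
c=grab('side','side3.png')
E
```

```text
t: 10.0
eef_pos: [0.4529, 0.095, 0.1774]
tool_rot: [0.548, 3.093, 0.0]
wrist_force: [-0.1, -1.0, -3.8]
opening: 0.0583
finger_force: 129.0
t: 10.2
eef_pos: [0.4529, 0.0948, 0.1765]
tool_rot: [0.548, 3.093, 0.0]
wrist_force: [0.0, -0.1, -3.0]
opening: 0.0582
finger_force: 129.0
t: 10.4
eef_pos: [0.4529, 0.0949, 0.1765]
tool_rot: [0.548, 3.093, 0.0]
wrist_force: [0.6, -0.1, -3.8]
opening: 0.0582
finger_force: 129.0
```

View pics/side3.png

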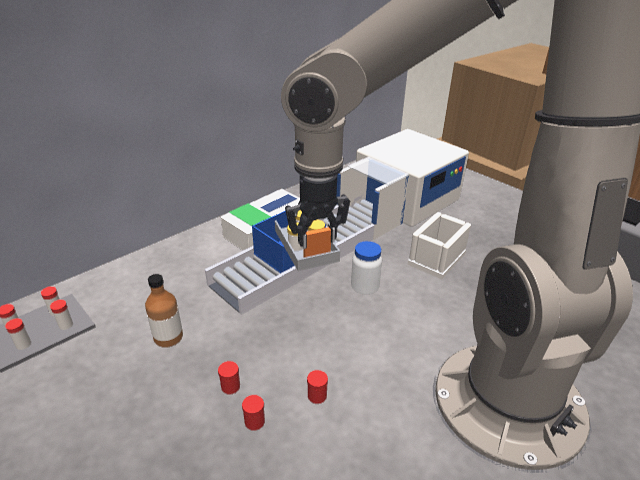

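```bash
python3 -m crank '[[-0.2,0,0,0,0],[-0.2,0,0,0,0]]' 20;  python3 -m crank '[[0.34,0,0,0,0],[0.34,0,0,0,0]]' 20
```

```text
t: 10.65
eef_pos: [0.4528, 0.0949, 0.1764]
tool_rot: [-0.548, -3.093, -0.0]
wrist_force: [0.4, 0.4, -4.4]
opening: 0.0586
finger_force: 129.0
t: 10.85
eef_pos: [0.4528, 0.0949, 0.1764]
tool_rot: [-0.548, -3.093, -0.0]
wrist_force: [-1.1, -0.6, -4.6]
opening: 0.0577
finger_force: 129.0
```

The grip force latches at 129 N, so I'll rest the tray across both tote rims, let go, and grip again gently.

```bash
python3 go.py 0.543 0.0930 0.184 70
```

```text
t 10.85 tcp [0.4528 0.0949 0.1764] yaw 69.9 tilt 0.000 open 0.0577 F [-1.1 -0.6 -4.6] -> shift [-0.0854  0.0292 -0.0076] turn -0.1
```

```bash
python3 -m crank '[[0,0,0,-0.008,0],[0,-0.005,0.002,-0.008,0],[0,-0.015,0.005,-0.008,0],[0,-0.03,0.01,-0.008,0],[0,-0.047,0.016,-0.008,0],[0,-0.064,0.022,-0.008,0],[0,-0.077,0.026,-0.008,0],[0,-0.085,0.029,-0.008,0]]' 120;  python3 -m crank '[[0,0,0,0.004,0],[0,0,0,0.007,0],[0,0,0,0.009,0],[0,0,0,0.009,0]]' 120; python3 -m crank '[[0,0,0,0.001,0],[0,0,0,0.001,0]]';python3 -m crank '[[0,0,0,0.001,0],[0,0,0,0.001,0]]'
```

```text
t: 11.65
eef_pos: [0.5438, 0.0927, 0.184]
tool_rot: [-0.549, -3.093, -0.001]
wrist_force: [0.4, 1.3, -4.0]
opening: 0.058
finger_force: 129.1
t: 12.05
eef_pos: [0.542, 0.0928, 0.1751]
tool_rot: [-0.548, -3.093, 0.001]
wrist_force: [-0.8, 1.0, -4.1]
opening: 0.0582
finger_force: 129.2
t: 12.25
eef_pos: [0.5425, 0.0929, 0.1746]
tool_rot: [0.548, 3.093, -0.0]
wrist_force: [-0.7, 0.5, -2.7]
opening: 0.0581
finger_force: 129.7
t: 12.45
eef_pos: [0.5426, 0.0932, 0.1743]
tool_rot: [0.548, 3.093, -0.0]
wrist_force: [-6.6, -1.8, 14.1]
opening: 0.0582
finger_force: 131.4
```

```bash
python3 -m crank '[[0.55,0,0,0,0],[0.55,0,0,0,0],[0.55,0,0,0,0]]' 20;  python3 -m crank '[[0.2,0,0,0,0],[0.2,0,0,0,0],[0.2,0,0,0,0],[0.2,0,0,0,0],[0.2,0,0,0,0]]' 20;python3 tray.py
```

```text
t: 12.75
eef_pos: [0.5428, 0.0929, 0.1735]
tool_rot: [0.548, 3.093, 0.0]
wrist_force: [0.4, -0.3, 0.3]
opening: 0.0662
finger_force: 0.0
t: 13.25
eef_pos: [0.5427, 0.093, 0.1735]
tool_rot: [0.548, 3.093, 0.0]
wrist_force: [-0.3, -0.5, 5.4]
opening: 0.0596
finger_force: 22.7
top yellow 174 mean [0.6576 0.0362 0.184 ] z95 0.1882
side yellow 49 mean [0.5982 0.0482 0.1844] z95 0.1865
side orange 465 mean [0.5387 0.0957 0.1855] z95 0.2107
```

```bash
python3 -m crank '[[0.2,0,0,-0.002,0],[0.2,0,0,-0.005,0],[0.2,0,0,-0.008,0],[0.2,0,0,-0.01,0],[0.2,0,0,-0.01,0]]' 20;python3 tray.py
```

```text
t: 13.85
eef_pos: [0.5427, 0.0929, 0.1837]
tool_rot: [0.548, 3.093, 0.0]
wrist_force: [-0.7, -0.3, -4.2]
opening: 0.0598
finger_force: 22.5
top yellow 172 mean [0.6572 0.036  0.1943] z95 0.1976
side orange 485 mean [0.5386 0.0962 0.1953] z95 0.2207
```

Even at 22 N the tray stays rigid in the pads, because the pads cover a large patch of the plate. I'll set it back on the rims and grip only the top 8 mm with the fingertips so it can pivot.

```bash
python3 -m crank '[[0.2,0,0,0.004,0],[0.2,0,0,0.008,0],[0.2,0,0,0.01,0],[0.2,0,0,0.01,0],[0.55,0,0,0.01,0],[0.55,0,0,0.01,0],[0.55,0,0,0.0,0],[0.55,0,0,-0.0135,0]]' 20;python3 -m crank '[[0.55,0,0,0,0],[0.2,0,0,0,0],[0.2,0,0,0,0],[0.2,0,0,0,0],[0.2,0,0,0,0],[0.2,0,0,0,0]]' 20;python3 -m crank '[[0.2,0,0,-0.002,0],[0.2,0,0,-0.005,0],[0.2,0,0,-0.008,0],[0.2,0,0,-0.01,0],[0.2,0,0,-0.01,0]]' 20;python3 tray.py
```

```text
t: 14.75
eef_pos: [0.5424, 0.093, 0.1974]
tool_rot: [-0.548, -3.093, -0.0]
wrist_force: [-0.0, -0.2, 0.8]
opening: 0.0664
finger_force: 0.0
t: 15.35
eef_pos: [0.5429, 0.0933, 0.198]
tool_rot: [0.548, 3.092, 0.0]
wrist_force: [-6.8, -0.5, 18.8]
opening: 0.0589
finger_force: 18.8
t: 15.85
eef_pos: [0.5425, 0.0929, 0.207]
tool_rot: [-0.548, -3.093, -0.0]
wrist_force: [-0.5, -0.1, -3.6]
opening: 0.0591
finger_force: 22.3
top yellow 137 mean [0.6561 0.0345 0.1877] z95 0.1894
side yellow 63 mean [0.5972 0.0494 0.1892] z95 0.1913
side orange 538 mean [0.5367 0.0974 0.1947] z95 0.2200
```

It pivots now (tilt about 0.05 rad). I'll lower it to level, then draw it back so only the mouth overhangs the near rim.

```bash
python3 -m crank '[[0.2,0,0,0.004,0],[0.2,0,0,0.007,0],[0.2,0,0,0.008,0],[0.2,0.005,-0.002,0.008,0],[0.2,0.014,-0.005,0.008,0],[0.2,0.026,-0.009,0.008,0],[0.2,0.038,-0.013,0.008,0],[0.2,0.05,-0.017,0.008,0]]' 20;python3 -m crank '[[0.2,0.012,-0.004,0,0],[0.2,0.022,-0.008,0,0],[0.2,0.029,-0.01,0,0],[0.2,0.033,-0.011,0,0],[0.2,0.034,-0.012,0,0]]' 20;python3 tray.py;python3 - <<'E'
from meas import *
c=grab('side'); 
b=cv2.resize(c['pixels'][170:310,190:400],None,fx=3,fy=3); cv2.imwrite('pics/s4.png',b[...,::-1])
E
```

```text
t: 16.75
eef_pos: [0.4885, 0.0941, 0.1989]
tool_rot: [0.548, 3.093, -0.0]
wrist_force: [0.6, -0.5, -2.0]
opening: 0.0598
finger_force: 22.4
t: 17.25
eef_pos: [0.4535, 0.0946, 0.199]
tool_rot: [0.548, 3.093, -0.0]
wrist_force: [1.4, 0.6, -1.9]
opening: 0.0593
finger_force: 22.4
top yellow 191 mean [0.5664 0.0399 0.1837] z95 0.1885
top yellow 45 mean [0.508  0.0369 0.2265] z95 0.5652
side yellow 67 mean [0.5077 0.0498 0.1846] z95 0.1868
side yellow 43 mean [0.5319 0.1002 0.1846] z95 0.1864
side orange 522 mean [0.449  0.0988 0.1859] z95 0.2115
```

View pics/s4.png

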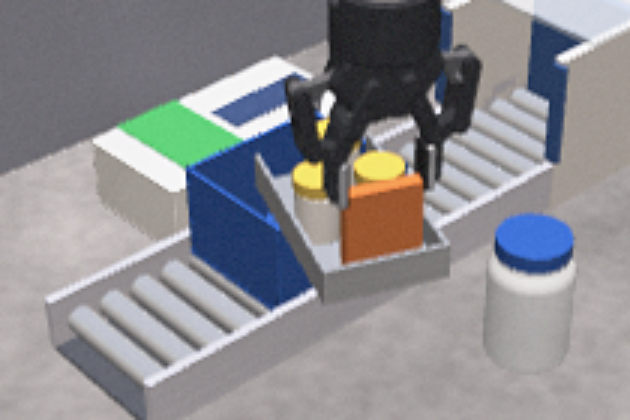

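The tray is level on the near rim, held by its plate top, with all three pots standing. Tipping in stages.

```bash
python3 -m crank '[[0.2,-0.004,0,-0.005,0],[0.2,-0.009,0,-0.011,0],[0.2,-0.014,0,-0.016,0],[0.2,-0.018,0,-0.021,0],[0.2,-0.018,0,-0.021,0]]' 20;python3 tray.py
```

```text
t: 17.9
eef_pos: [0.4715, 0.0882, 0.2205]
tool_rot: [0.549, 3.092, 0.001]
wrist_force: [0.5, -0.5, -4.3]
opening: 0.0594
finger_force: 22.4
top yellow 168 mean [0.5772 0.0352 0.189 ] z95 0.1902
side yellow 47 mean [0.5432 0.0954 0.1941] z95 0.1973
side orange 622 mean [0.4628 0.0936 0.2087] z95 0.2329
```

```bash
python3 -m crank '[[0.2,-0.006,0,-0.005,0],[0.2,-0.011,0,-0.009,0],[0.2,-0.017,0,-0.013,0],[0.2,-0.023,0,-0.017,0],[0.2,-0.023,0,-0.017,0],[0.2,-0.023,0,-0.017,0]]' 20;python3 tray.py
```

```text
t: 18.6
eef_pos: [0.4922, 0.0805, 0.2368]
tool_rot: [-0.548, -3.093, -0.0]
wrist_force: [-0.4, 0.6, -2.9]
opening: 0.0592
finger_force: 22.4
top yellow 43 mean [0.5934 0.0244 0.1798] z95 0.1846
side yellow 44 mean [0.5544 0.0869 0.2008] z95 0.2054
side orange 641 mean [0.4801 0.0871 0.2263] z95 0.2495
```

```bash
python3 -m crank '[[0.2,-0.006,0,-0.004,0],[0.2,-0.012,0,-0.007,0],[0.2,-0.019,0,-0.01,0],[0.2,-0.025,0,-0.012,0],[0.2,-0.025,0,-0.012,0],[0.2,-0.025,0,-0.012,0]]' 20;python3 tray.py
python3 - <<'E'
from meas import *
c=grab('side'); 
b=cv2.resize(c['pixels'][170:310,190:400],None,fx=3,fy=3); cv2.imwrite('pics/s5.png',b[...,::-1])
E
```

```text
t: 19.3
eef_pos: [0.5156, 0.0719, 0.2487]
tool_rot: [-0.548, -3.093, -0.0]
wrist_force: [-0.4, -0.0, -4.2]
opening: 0.0591
finger_force: 22.5
side orange 632 mean [0.502  0.0794 0.2388] z95 0.2609
```

View pics/s5.png

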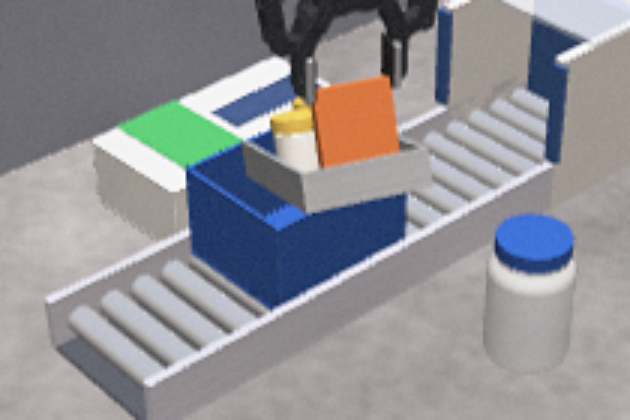

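The tray is tipped partway over the tote with the pots still aboard. I'll measure the tilt from the plate's back face.

```bash
cat > tilt.py <<'E'
from meas import *
c=grab('side'); W=world(c); b=max(blobs(masks(c)['orange'],100),key=lambda b:b.sum())
p=W[b]; p=p[~np.isnan(p[:,0])]
for _ in range(3):
    m=p.mean(0); n=np.linalg.svd(p-m)[2][2]; d=np.abs((p-m)@n); p=p[d<0.004]
n*=np.sign(n[2]) if abs(n[2])>.02 else 1
print('plate n',n.round(3),'tilt %.3f'%np.arcsin(abs(n[2])),'ztop %.4f'%p[:,2].max(),'n',len(p))
from go import go; s=robot.sense(); go(*s['eef_pos'])
E
python3 tilt.py
```

```text
plate n [-0.869  0.337  0.363] tilt 0.372 ztop 0.2645 n 605
t 19.50 tcp [0.5155 0.0719 0.2488] yaw 69.9 tilt 0.000 open 0.0591 F [ 0.2  0.7 -3.7] -> shift [0. 0. 0.] turn 0.0
```

```bash
python3 -m crank '[[0.2,0,0,0.006,0],[0.2,0,0,0.012,0],[0.2,0,0,0.018,0],[0.2,0,0,0.02,0],[0.2,0,0,0.02,0],[0.2,0,0,-0.002,0],[0.2,0,0,-0.002,0]]' 20;python3 tilt.py
```

```text
t: 20.2
eef_pos: [0.5167, 0.0724, 0.2528]
tool_rot: [0.547, 3.091, 0.001]
wrist_force: [0.4, 0.3, -3.6]
opening: 0.0588
finger_force: 23.3
plate n [-0.826  0.31   0.471] tilt 0.491 ztop 0.2680 n 604
t 20.25 tcp [0.5163 0.0721 0.2516] yaw 69.9 tilt 0.002 open 0.0591 F [ 1.1 -0.8 -3.9] -> shift [0. 0. 0.] turn 0.0
```

The jerk works: the tilt is now 0.49. Repeating.

```bash
python3 -m crank '[[0.2,0,0,0.005,0],[0.2,0,0,0.01,0],[0.2,0,0,0.015,0],[0.2,0,0,0.016,0],[0.2,0,0,0.016,0],[0.2,0,0,-0.008,0],[0.2,0,0,-0.008,0],[0.2,0,0,-0.008,0]]' 20;python3 tilt.py;python3 - <<'E'
from meas import *
c=grab('side'); 
b=cv2.resize(c['pixels'][170:310,190:400],None,fx=3,fy=3); cv2.imwrite('pics/s6.png',b[...,::-1])
E
```

```text
t: 21.05
eef_pos: [0.5158, 0.0718, 0.2588]
tool_rot: [0.548, 3.093, -0.0]
wrist_force: [-0.9, -0.2, -4.1]
opening: 0.0587
finger_force: 23.4
plate n [-0.795  0.31   0.522] tilt 0.549 ztop 0.2737 n 605
t 21.10 tcp [0.5155 0.0717 0.2583] yaw 69.9 tilt 0.000 open 0.0590 F [-0.2  0.5 -3.7] -> shift [0. 0. 0.] turn 0.0
```

View pics/s6.png

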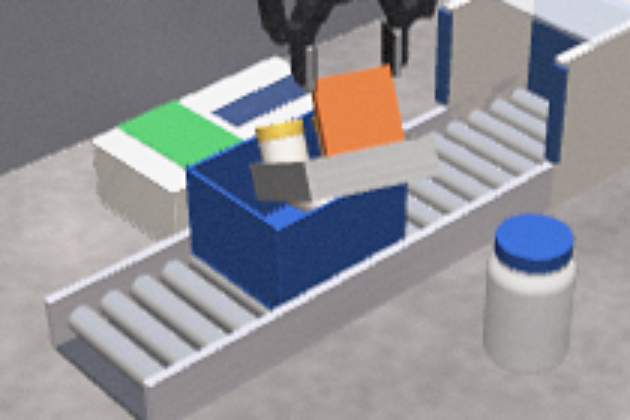

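The left pot (cap at about (280,130) in the crop) has slid forward, away from the plate. I'll jerk it again.

```bash
python3 -m crank '[[0.2,0,0,0.005,0],[0.2,0,0,0.01,0],[0.2,0,0,0.015,0],[0.2,0,0,0.016,0],[0.2,0,0,0.016,0],[0.2,0,0,-0.012,0],[0.2,0,0,-0.012,0],[0.2,0,0,-0.012,0]]' 20;python3 tilt.py; python3 -m crank '[[0.2,0,0,0.005,0],[0.2,0,0,0.01,0],[0.2,0,0,0.015,0],[0.2,0,0,0.016,0],[0.2,0,0,0.016,0],[0.2,0,0,-0.014,0],[0.2,0,0,-0.014,0],[0.2,0,0,-0.014,0]]' 20;python3 tilt.py
```

```text
t: 21.95
eef_pos: [0.5159, 0.0718, 0.2712]
tool_rot: [0.548, 3.092, -0.0]
wrist_force: [-0.5, -0.2, -2.3]
opening: 0.0592
finger_force: 23.5
plate n [-0.799  0.307  0.518] tilt 0.544 ztop 0.2869 n 605
t 22.00 tcp [0.5155 0.0717 0.2706] yaw 69.9 tilt 0.000 open 0.0586 F [-0.4  0.5 -2.7] -> shift [0. 0. 0.] turn 0.0
t: 22.8
eef_pos: [0.516, 0.0719, 0.2853]
tool_rot: [0.548, 3.092, 0.0]
wrist_force: [0.1, -0.0, -3.0]
opening: 0.0592
finger_force: 23.7
plate n [-0.816  0.301  0.493] tilt 0.516 ztop 0.3008 n 618
t 22.85 tcp [0.5156 0.0717 0.2846] yaw 69.9 tilt 0.000 open 0.0584 F [-0.3 -0.3 -2.6] -> shift [0. 0. 0.] turn 0.0
```

The carried weight has dropped to 2.5 N, the empty tray alone, so the pots are out. I'll draw the tray away and check the tote.

```bash
python3 -m crank '[[0.2,0,0,-0.015,0],[0.2,0,0,-0.03,0],[0.2,0,0,-0.03,0],[0.2,0.01,-0.015,-0.03,0],[0.2,0.025,-0.035,-0.03,0],[0.2,0.04,0.06,-0.03,0],[0.2,0.04,0.06,-0.03,0],[0.2,0.04,0.06,-0.03,0]]' 20
python3 - <<'E'
from meas import *
from go import go; go(0.42,0.28,0.25,70)
for n in('top','side'):
    c=grab(n,n+'7.png'); W=world(c)
    for k in('yellow','blue'):
      for b in blobs(masks(c)[k],30):
        p=W[b]; p=p[~np.isnan(p[:,0])]; v,u=np.nonzero(b); print(n,k,len(p),int(u.mean()),int(v.mean()),p.mean(0).round(3),p.min(0).round(3),p.max(0).round(3))
E
```

```text
t: 23.65
eef_pos: [0.4985, 0.1478, 0.3155]
tool_rot: [0.539, 3.094, 0.005]
wrist_force: [-0.0, -0.1, -2.6]
opening: 0.0592
finger_force: 23.5
t 23.65 tcp [0.4985 0.1478 0.3155] yaw 70.3 tilt 0.003 open 0.0592 F [-0.  -0.1 -2.6] -> shift [0.1186 0.0977 0.0658] turn 0.3
top yellow 68 331 181 [0.661 0.    0.096] [ 0.648 -0.024  0.059] [0.677 0.02  0.122]
top yellow 31 317 181 [0.662 0.037 0.083] [0.656 0.028 0.045] [0.676 0.047 0.094]
top blue 1271 314 199 [0.618 0.046 0.056] [ 0.557 -0.031  0.003] [0.68  0.118 0.178]
top blue 423 347 269 [ 0.428 -0.047  0.115] [ 0.4   -0.076  0.107] [ 0.456 -0.017  0.123]
side blue 72 448 166 [ 0.518 -0.482  0.154] [ 0.512 -0.563  0.132] [ 0.522 -0.361  0.162]
side blue 2047 288 246 [0.588 0.067 0.089] [ 0.554 -0.03   0.037] [0.68  0.117 0.129]
side blue 396 367 250 [ 0.424 -0.04   0.114] [ 0.395 -0.076  0.102] [ 0.458 -0.012  0.119]
```

View pics/top7.png

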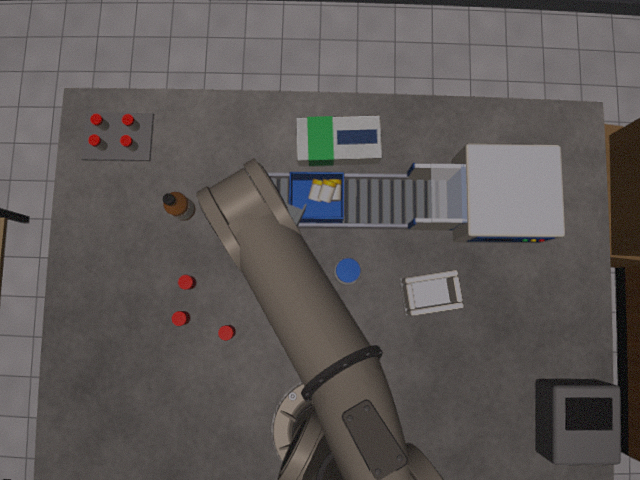

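The top view shows all three pots in the tote at about (318–338,181–195), with the other objects undisturbed. Now I'll return the tray to its original spot.

```bash
python3 go.py 0.391 0.267 0.25 -15.3; python3 -m crank '[[0.2,0,0,0,4],[0.2,0,0,0,10],[0.2,0,0,0,16],[0.2,0,0,0,22],[0.2,0,0,0,28],[0.2,0,0,0,34],[0.2,0,0,0,40],[0.2,0,0,0,44]]' 20; python3 -m crank '[[0.2,0,0,0,6],[0.2,0,0,0,12],[0.2,0,0,0,18],[0.2,0,0,0,24],[0.2,0,0,0,30],[0.2,0,0,0,36],[0.2,0,0,0,41],[0.2,0,0,0,41]]' 20; python3 go.py 0.391 0.267 0.25 -15.3
```

```text
t 23.75 tcp [0.4986 0.1431 0.3148] yaw 70.1 tilt 0.001 open 0.0589 F [-0.1 -0.9 -3. ] -> shift [0.1434 0.0797 0.0649] turn 85.4
t: 24.55
eef_pos: [0.4988, 0.1406, 0.3149]
tool_rot: [1.675, 2.658, -0.001]
wrist_force: [0.3, 0.2, -2.7]
opening: 0.059
finger_force: 23.5
t: 25.35
eef_pos: [0.4988, 0.1408, 0.3149]
tool_rot: [2.497, 1.906, -0.0]
wrist_force: [0.1, -0.5, -2.5]
opening: 0.0589
finger_force: 23.5
t 25.35 tcp [0.4988 0.1408 0.3149] yaw -15.3 tilt 0.001 open 0.0589 F [ 0.1 -0.5 -2.5] -> shift [ 0.0934 -0.1373  0.0648] turn 0.0
```

```bash
python3 -m crank '[[0.2,0.01,-0.015,0,0],[0.2,0.03,-0.045,0.01,0],[0.2,0.05,-0.075,0.03,0],[0.2,0.07,-0.105,0.05,0],[0.2,0.087,-0.128,0.065,0],[0.2,0.093,-0.137,0.065,0],[0.2,0.093,-0.137,0.065,0]]' 20; python3 -m crank '[[0.2,0,0,0.02,0],[0.2,0,0,0.045,0],[0.2,0,0,0.07,0],[0.2,0,0,0.085,0],[0.2,0,0,0.09,0],[0.2,0,0,0.09,0]]' 20;python3 tilt.py; python3 go.py 0.399 0.2965 0.08
```

```text
t: 26.05
eef_pos: [0.3897, 0.2684, 0.2501]
tool_rot: [-2.49, -1.916, -0.0]
wrist_force: [0.6, 0.3, -1.3]
opening: 0.0584
finger_force: 23.6
t: 26.65
eef_pos: [0.3911, 0.2672, 0.16]
tool_rot: [-2.494, -1.91, 0.0]
wrist_force: [-0.4, 0.6, -1.5]
opening: 0.0593
finger_force: 23.6
plate n [0.234 0.842 0.486] tilt 0.508 ztop 0.1757 n 511
t 26.70 tcp [0.3912 0.2675 0.1605] yaw -15.1 tilt 0.001 open 0.0590 F [-0.2  0.1 -2.5] -> shift [0. 0. 0.] turn 0.0
t 26.70 tcp [0.3912 0.2675 0.1605] yaw -15.1 tilt 0.001 open 0.0590 F [-0.2  0.1 -2.5] -> shift [ 0.03   -0.      0.0806] turn 0.0
```

```bash
python3 -m crank '[[0.2,-0.015,0,0.01,0],[0.2,-0.025,0,0.021,0],[0.2,-0.011,0,0.033,0],[0.2,0.002,0,0.045,0],[0.2,0.014,0,0.058,0],[0.2,0.024,0,0.072,0],[0.2,0.03,0,0.082,0],[0.2,0.033,0,0.087,0]]' 20;python3 tilt.py
```

```text
t: 27.5
eef_pos: [0.3996, 0.3001, 0.0732]
tool_rot: [2.494, 1.911, 0.001]
wrist_force: [-8.1, -4.0, 38.0]
opening: 0.0587
finger_force: 28.9Traceback (most recent call last):
  File "tilt.py", line 2, in <module>
    c=grab('side'); W=world(c); b=max(blobs(masks(c)['orange'],100),key=lambda b:b.sum())
                                  ~~~^^^^^^^^^^^^^^^^^^^^^^^^^^^^^^^^^^^^^^^^^^^^^^^^^^^^
ValueError: max() iterable argument is empty
```

```bash
python3 -m crank '[[0.2,0,0,-0.002,0],[0.9,0,0,-0.002,0],[0.9,0,0,-0.002,0],[0.9,0,0,-0.002,0],[0.9,0,0,-0.03,0],[0.9,0,0,-0.07,0],[0.9,0,0,-0.12,0],[0.9,0,0,-0.17,0]]' 20; python3 -m crank '[[0.9,-0.02,0,-0.05,0],[0.9,-0.02,-0.03,-0.05,0],[0.9,-0.02,-0.08,-0.05,0],[0.9,-0.02,-0.13,-0.05,0],[0.9,-0.02,-0.18,-0.05,0],[0.9,-0.02,-0.18,-0.05,0]]'
python3 - <<'E'
from meas import *
from go import go; go(0.62,0.20,0.25,70)
for n in('side','top'):
    c=grab(n,n+'8.png'); W=world(c)
    p=W[255:400,200:360] if n=='side' else W[245:320,200:290]; p=p.reshape(-1,3); p=p[~np.isnan(p[:,0])]
    p=p[(p[:,0]>.29)&(p[:,0]<.47)&(p[:,1]>.10)&(p[:,1]<.355)&(p[:,2]>.0)]
    q=p[p[:,2]>.012]; print(n,'tray rect',cv2.minAreaRect((q[:,:2]*1000).astype(np.float32)),'hi z',np.percentile(q[:,2],99))
    r=p[(p[:,2]>.024)&(p[:,2]<.037)]; A=np.c_[r[:,:2],np.ones(len(r))]; print('wall top plane',np.linalg.lstsq(A,r[:,2],rcond=None)[0],len(r))
    for k in('yellow','blue'):
      for b in blobs(masks(c)[k],30):
        p=W[b]; p=p[~np.isnan(p[:,0])]; print(n,k,len(p),p.mean(0).round(3),p.min(0).round(3),p.max(0).round(3))
E
```

```text
t: 28.35
eef_pos: [0.3987, 0.2991, 0.2446]
tool_rot: [-2.493, -1.911, 0.001]
wrist_force: [1.9, -0.6, -0.2]
opening: 0.0812
finger_force: 0.0
t: 28.95
eef_pos: [0.2155, 0.3282, 0.2931]
tool_rot: [2.486, 1.916, 0.003]
wrist_force: [1.2, -0.8, 0.4]
opening: 0.0809
finger_force: 0.0
t 28.95 tcp [0.2155 0.3282 0.2931] yaw -14.8 tilt 0.003 open 0.0809 F [ 1.2 -0.8  0.4] -> shift [-0.0209  0.4237  0.0445] turn -84.8
side tray rect ((378.7898864746094, 232.13543701171875), (170.3224334716797, 106.32679748535156), 75.05844116210938) hi z 0.08786208169950396
wall top plane [-0.00067005  0.00452823  0.02830284] 650
side blue 50 [ 0.517 -0.461  0.158] [ 0.513 -0.535  0.149] [ 0.522 -0.394  0.162]
side blue 1202 [0.631 0.097 0.091] [0.236 0.019 0.037] [0.749 0.36  0.459]
side blue 395 [ 0.424 -0.04   0.114] [ 0.395 -0.075  0.102] [ 0.458 -0.011  0.119]
top tray rect ((381.01019287109375, 229.2255859375), (171.53302001953125, 100.56636810302734), 74.27853393554688) hi z 0.0912298627352425
wall top plane [-0.00011959  0.00072594  0.02995461] 222
top yellow 32 [0.663 0.036 0.084] [0.656 0.028 0.046] [0.676 0.047 0.092]
top yellow 67 [0.66  0.001 0.099] [ 0.648 -0.018  0.058] [0.677 0.02  0.121]
top blue 1435 [0.612 0.053 0.055] [ 0.556 -0.031 -0.003] [0.679 0.118 0.131]
top blue 42 [0.677 0.03  0.122] [ 0.676 -0.009  0.104] [0.679 0.067 0.13 ]
top blue 419 [ 0.428 -0.047  0.115] [ 0.399 -0.076  0.107] [ 0.456 -0.019  0.124]
```

View pics/side8.png

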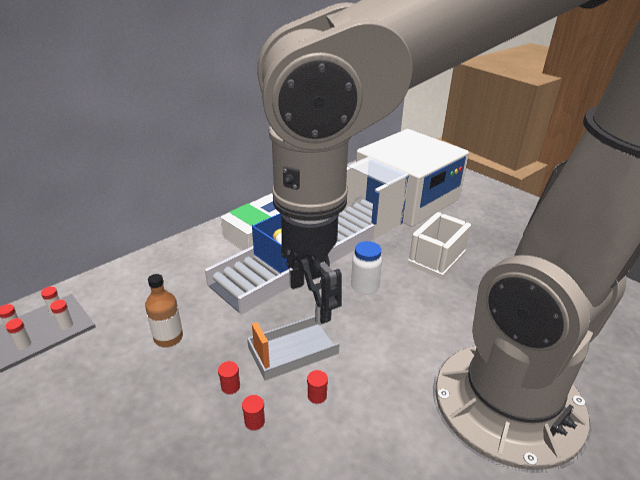

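The side view shows the tray flat and empty at (293,347), matching the level wall-top plane I fitted. Next I'll move behind the tote with the fingers shut.

```bash
python3 go.py 0.62 0.19 0.29 0
```

```text
t 29.05 tcp [0.2199 0.3268 0.2931] yaw -15.0 tilt 0.002 open 0.0810 F [-0.1  0.5 -0.9] -> shift [-0.0285  0.4219  0.0041] turn -15.0
```

```bash
python3 -m crank '[[-1,-0.029,0.422,0.004,-15],[-1,-0.029,0.422,0.004,-15],[-1,-0.029,0.422,0.004,-15],[-1,-0.029,0.422,0.004,-15],[-1,-0.029,0.422,0.004,-15],[-1,-0.029,0.422,0.004,-15],[-1,-0.029,0.422,0.004,-15],[-1,-0.029,0.422,0.004,-15]]'; python3 go.py 0.62 0.19 0.09 0
```

```text
t: 29.85
eef_pos: [0.6013, 0.1938, 0.2877]
tool_rot: [-2.226, -2.217, 0.002]
wrist_force: [0.8, 0.9, 1.1]
opening: 0.0003
finger_force: 0.0
t 29.85 tcp [0.6013 0.1938 0.2877] yaw -0.2 tilt 0.001 open 0.0003 F [0.8 0.9 1.1] -> shift [-0.0035  0.019   0.1977] turn -0.2
```

```bash
python3 -m crank '[[-1,0,0.019,0.04,0],[-1,0,0.019,0.085,0],[-1,0,0.019,0.13,0],[-1,0,0.019,0.17,0],[-1,0,0.019,0.197,0],[-1,-0.02,0.019,0.197,0],[-1,-0.045,0.019,0.197,0],[-1,-0.06,0.019,0.197,0]]'; python3 -m crank '[[-1,-0.005,0,0,0],[-1,-0.01,0,0,0],[-1,-0.015,0,0,0],[-1,-0.02,0,0,0],[-1,-0.026,0,0,0],[-1,-0.032,0,0,0],[-1,-0.038,0,0,0],[-1,-0.044,0,0,0]]'
python3 - <<'E'
from meas import *
c=grab('top'); W=world(c)
for k in('yellow','blue'):
  for b in blobs(masks(c)[k],30):
    p=W[b]; p=p[~np.isnan(p[:,0])]; print(k,len(p),p.mean(0).round(3),p.min(0).round(3),p.max(0).round(3))
E
```

```text
t: 30.65
eef_pos: [0.6176, 0.1331, 0.0904]
tool_rot: [-2.226, -2.216, 0.004]
wrist_force: [1.0, -0.1, -0.0]
opening: 0.0001
finger_force: 0.0
t: 31.45
eef_pos: [0.6173, 0.092, 0.0922]
tool_rot: [2.223, 2.22, 0.0]
wrist_force: [1.4, 1.4, 0.9]
opening: -0.0001
finger_force: 0.8
yellow 64 [ 0.658 -0.03   0.114] [ 0.561 -0.053  0.061] [ 0.677 -0.006  0.531]
blue 82 [ 0.658 -0.047  0.114] [ 0.607 -0.059  0.081] [ 0.68  -0.     0.132]
```

```bash
for i in 1; do python3 -m crank '[[-1,-0.008,0,0,0],[-1,-0.016,0,0,0],[-1,-0.024,0,0,0],[-1,-0.032,0,0,0],[-1,-0.04,0,0,0],[-1,-0.048,0,0,0],[-1,-0.056,0,0,0],[-1,-0.064,0,0,0]]'; python3 -m crank '[[-1,-0.008,0,0,0],[-1,-0.016,0,0,0],[-1,-0.024,0,0,0],[-1,-0.032,0,0,0],[-1,-0.04,0,0,0],[-1,-0.048,0,0,0],[-1,-0.056,0,0,0],[-1,-0.064,0,0,0]]'; python3 -m crank '[[-1,-0.008,0,0,0],[-1,-0.016,0,0,0],[-1,-0.024,0,0,0],[-1,-0.032,0,0,0],[-1,-0.04,0,0,0],[-1,-0.048,0,0,0],[-1,-0.056,0,0,0],[-1,-0.064,0,0,0]]'; done; python3 go.py 0.618 -0.19 0.09
```

```text
t: 32.3
eef_pos: [0.6171, 0.0278, 0.0921]
tool_rot: [-2.223, -2.22, -0.0]
wrist_force: [1.0, 0.6, -0.0]
opening: -0.0
finger_force: 0.8
t: 33.1
eef_pos: [0.6171, -0.0362, 0.0921]
tool_rot: [-2.223, -2.22, -0.0]
wrist_force: [1.5, 2.7, -0.5]
opening: 0.0001
finger_force: 0.8
t: 33.9
eef_pos: [0.6169, -0.1002, 0.0921]
tool_rot: [-2.223, -2.22, -0.0]
wrist_force: [1.2, 1.7, 0.7]
opening: 0.0001
finger_force: 0.8
t 33.90 tcp [ 0.6169 -0.1002  0.0921] yaw -0.1 tilt 0.000 open 0.0001 F [1.2 1.7 0.7] -> shift [-0.0898  0.0012  0.0021] turn 0.0
```

```bash
python3 -m crank '[[-1,-0.008,0,0,0],[-1,-0.016,0,0,0],[-1,-0.024,0,0,0],[-1,-0.032,0,0,0],[-1,-0.04,0,0,0],[-1,-0.048,0,0,0],[-1,-0.056,0,0,0],[-1,-0.062,0,0,0]]'; python3 -m crank '[[-1,-0.004,0,0,0],[-1,-0.008,0,0,0],[-1,-0.012,0,0,0],[-1,-0.015,0,0,0],[-1,-0.018,0,0,0]]'; python3 -m crank '[[-1,-0.003,0,0,0],[-1,-0.005,0,0,0],[-1,-0.007,0,0,0]]'; python3 -m crank '[[-1,-0.002,0,0,0],[-1,-0.004,0,0,0]]'
```

```text
t: 34.7
eef_pos: [0.6168, -0.1624, 0.0921]
tool_rot: [-2.224, -2.219, 0.0]
wrist_force: [1.2, 1.3, -0.4]
opening: 0.0001
finger_force: 0.7
t: 35.2
eef_pos: [0.6172, -0.1755, 0.0921]
tool_rot: [-2.218, -2.221, -0.006]
wrist_force: [-0.2, 29.3, 3.2]
opening: -0.0002
finger_force: 14.7
t: 35.5
eef_pos: [0.6172, -0.1755, 0.0922]
tool_rot: [-2.208, -2.223, -0.012]
wrist_force: [-5.6, 55.3, 8.4]
opening: -0.0001
finger_force: 27.8
t: 35.7
eef_pos: [0.6172, -0.1755, 0.0922]
tool_rot: [-2.203, -2.224, -0.015]
wrist_force: [-8.9, 72.3, 13.0]
opening: -0.0
finger_force: 36.3
```

It hit a firm stop at tool y = -0.1755. I'll back off and verify against the camera.

```bash
python3 -m crank '[[-1,0.01,0,0,0],[-1,0.02,0,0,0],[-1,0.035,0,0,0],[-1,0.06,0,0,0],[-1,0.09,0,0,0],[-1,0.09,0,-0.05,0],[-1,0.09,0,-0.1,0],[-1,0.09,0,-0.15,0]]'; python3 -m crank '[[-1,0.05,0,-0.05,0],[-1,0.1,0,-0.05,0],[-1,0.15,0,-0.05,0],[-1,0.2,0,-0.05,0],[-1,0.25,0,-0.05,0],[-1,0.25,0,-0.05,0],[-1,0.25,0,-0.05,0]]'
python3 - <<'E'
from meas import *
for n in('top','side'):
  c=grab(n,n+'9.png'); W=world(c)
  for k in('yellow','blue'):
   for b in blobs(masks(c)[k],30):
    p=W[b]; p=p[~np.isnan(p[:,0])]; v,u=np.nonzero(b); print(n,k,len(p),int(u.mean()),int(v.mean()),p.mean(0).round(3),np.percentile(p,2,axis=0).round(3),np.percentile(p,98,axis=0).round(3))
  if n=='top':
    p=W[130:260,460:580].reshape(-1,3); p=p[p[:,2]>.165]; print('analyser y',np.nanpercentile(p[:,1],[1,99]))
    b=cv2.resize(c['pixels'][140:260,380:580],None,fx=4,fy=4); cv2.imwrite('pics/t9c.png',b[...,::-1])
    p=W[140:260,200:480].reshape(-1,3); p=p[(p[:,2]>.03)&(p[:,2]<.06)&(abs(p[:,0]-.62)<.08)]; print('rails y',np.nanpercentile(p[:,1],[.2,99.8]))
    p=W[140:260,400:480].reshape(-1,3); p=p[(p[:,2]>.15)&(abs(abs(p[:,0]-.618)-.07)<.004)]; print('cheeks y',np.nanpercentile(p[:,1],[1,99.5]))
E
```

```text
t: 36.5
eef_pos: [0.6165, -0.1001, 0.2438]
tool_rot: [-2.223, -2.22, 0.001]
wrist_force: [1.2, -0.6, -0.2]
opening: 0.0001
finger_force: 0.0
t: 37.2
eef_pos: [0.6165, 0.1529, 0.2922]
tool_rot: [-2.218, -2.224, -0.001]
wrist_force: [-0.2, -0.5, 0.1]
opening: 0.0001
finger_force: 0.0
top blue 876 413 199 [ 0.627 -0.225  0.059] [ 0.565 -0.271  0.033] [ 0.682 -0.187  0.128]
analyser y [-0.58518451 -0.33073604]
rails y [-0.34120809  0.24361387]
cheeks y [-0.37055123 -0.20594649]
side blue 82 447 167 [ 0.518 -0.474  0.154] [ 0.514 -0.56   0.134] [ 0.522 -0.371  0.162]
side blue 1318 353 202 [ 0.631 -0.206  0.091] [ 0.561 -0.323  0.042] [ 0.686 -0.181  0.127]
side blue 395 367 250 [ 0.424 -0.039  0.114] [ 0.397 -0.071  0.105] [ 0.454 -0.013  0.118]
```

View pics/t9c.png

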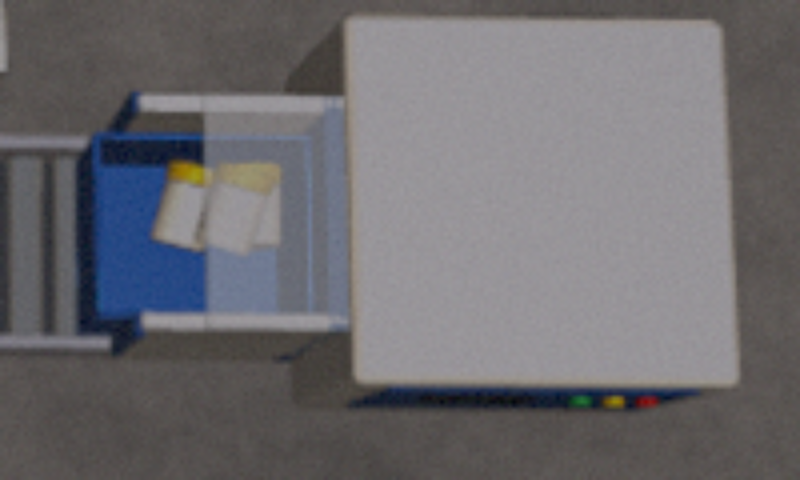

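The crop shows the tote home: its rear wall at y ≈ -0.184 is 23 mm outside the cheeks, where the given sizes put it at 24 mm. The three pots lie inside, at about (180–265,165–245). Handing in.

```bash
python3 -c "
from plant import robot
print(robot.hand_in())"
```

```text
the job is handed in; nothing more can be done
None
```

The job is handed in, with no verdict returned. By the camera checks, all three pots are in the tote, the tote is home against the bay stop, the empty tray is flat on the bench, and no bystander was seen to move.

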